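# Crack open the screw back of a dive watch

## Robot

A 6-joint arm with a two-finger parallel gripper is mounted at the origin on the work surface. World frame = base frame: x ahead of the robot, y to its left, z up, the work surface at z = 0. Lengths are in m, angles in rad, forces in N, time in s.
With the tool pointing down it reaches from about 0.375 to 0.925 m from the base axis. Payload 5.7 kg.
Tool frame: the origin (TCP) lies at the very end of the fingers, on their centre line; the grasp point (between the pads) lies 19 mm behind it; z points along the fingers, y is the line along which they close (so a half turn about z gives the same grasp; the last joint's range is limited). The gripper opens to 85 mm and grips with 20 to 120 N. Pads are 22 mm wide; open, the fingers measure 114 mm over their backs; the gripper's body (76 mm by 85 mm) begins 54 mm behind the grasp point. The pads swing forward as they close: fully open they stand 13 mm farther back than shut.
Start: joints at [1.221, 0.359, 1.51, -0, 1.272, -0.115], TCP at [0.14, 0.584, 0.231] pointing down, gripper open.
Joint ranges: [-2.97, 2.97], [-1.01, 2.36], [0.21, 2.38], [-0.96, 4.11], [0.2, 2.71], [-2.98, 2.98]. Speed limits (rad/s): [2.39, 2.39, 3.14, 3.14, 3.14, 3.14].

## Interface

Orientations are given as a unit quaternion [w, x, y, z].
In Python, from station import robot, cams, close_job gives the robot as it stands.
- The arm moves only by the shell command python3 -m crank 'ROWS'. ROWS is text: rows parted by semicolons, each of 5 numbers parted by spaces: the shift along the tool's x, y, z in m, then the turn about the tool's z in degrees, then the gripper command: -1 is fully open, 1 is shut, values between are in proportion. In form: dx dy dz turn grip; .... A call has exactly 10 rows; each row is the pose to reach, as a shift and turn from the pose commanded when the call began, along the tool's axes at that moment; what a row does not reach only later rows make up. A row lasts 1/10 s, in which the tool goes at most 50 mm and 8.59 degrees, less where a joint would pass 70% of its speed; a pose out of reach is approached as far as the arm can. A call with a gripper value outside its range is refused whole. The fingers move at their own pace and stop on an object; the grip force is fixed at half the most. Time passes only in rows, so rows that repeat a pose let the fingers close, or fill a call up. It gives the time, the measured TCP pose, the force, the opening and the grip force at its end, in the units of the state.
- robot.observe(): the state, without advancing time (a new reading comes with each control period).
- cams.capture(name): name is "side" or "top" or "wrist"; returns the picture (384x512x3 uint8, red, green, blue); there is no depth.
- cams.camera_model(name): a dict with "intrinsics" (3x3 intrinsics, pixels), "view" (4x4, takes a point from world to camera coordinates); the wrist camera has in their place "hand_eye" (4x4, takes a point from camera to tool coordinates, whose origin is the TCP and whose axes are the flange's). Camera axes: x right, y down, z forward; pixel columns grow to the right and rows downward; lengths in m; the calibration is good to about 2 mm. A picture is of the moment at which its call begins: read the wrist's pose just before it. camera_model takes no time and is no camera call.
- close_job(): hands the job in; it is judged then, once.
The state is a dict: "time_s": time; "qpos": joint angles; "joint_velocities": joint speeds; "tau": joint torques, N m; "ee_pos": TCP position; "eef_rot": TCP orientation; "ft_force": force on the tool from outside, world axes, zero at the start; "ft_torque": the same for the moment, N m; "width": opening from 0.0 (shut) to 1.0 (fully open); "gripper_force": force on a finger pad.
Only numpy, scipy, OpenCV 4.12 (cv2) and the standard library are available. Lean on these libraries where they do the work, as an engineer would, in place of code of your own. Each camera call takes 0.05 s, during which the arm holds its last target. There are 200 camera calls.

## Task

The dive watch clamped back-up in the case holder has to be opened. Take the blue-handled case-back wrench from the black tray, set it square on the watch's notched back, turn it until its lugs drop into the notches and it sits fully home; then, pressing it down, unscrew the back about an eighth of a turn (anticlockwise seen from above). Finish without letting go: still gripping the wrench and pressing it firmly home on the back. Leave the red-handled wrench and the other things on the desk where they are.

Things in the scene. Friction and masses are not known exactly. Their poses are not given: they have to be found in the camera images.
- wrench_grip (a point): centre of the blue plastic T-bar handle of the loose case-back wrench, 50 mm above the wrench's lower rim. The bar is 76 mm long along this frame's x, 16 mm wide along y (grip it across this) and 20 mm high; z is up. Below the bar is a bare neck 12 mm thick and 25 mm long, then the steel die
- wrench_seat (a point): centre of the flat roof inside the blue wrench's die, 6 mm above its lower rim, 44 mm straight below wrench_grip, same axes. The bore is 42 mm wide (bevelled to 45 mm at the rim). Eight lugs point inward, one on the x axis and one every 45 degrees: 4.5 mm wide, from radius 17.3 mm outward, from 2.5 mm above the rim up to the roof
- wrench: the whole blue-handled wrench, 0.2 kg, 60 mm tall: round steel die (50 mm across, 15 mm high, open below), neck and T-bar; origin at the centre of its lower rim. It starts upright on its rim on the tray's floor
- back_top (a point): centre of the flat face of the watch's screw back, 42.5 mm above the desk, z up; turns with the back. Around it stand eight steel blocks (to radius 20 mm, 6.5 mm wide, tops 0.5 mm below the face, 6 mm high) with eight notches between, one centred on this frame's x axis and one every 45 degrees
- back (a joint): turn of the screw back in rad: 0 screwed tight (start), growing as it is unscrewed (anticlockwise seen from above); it turns stiffly, needing about 0.2 N m, stays where it is left, and does not rise
- holder: aluminium case holder, 84 (x) by 116 (y) mm, fixed to the desk, yaw within 35 degrees of the robot's frame; origin at the centre of its underside, straight below back_top. The watch (48 mm across) lies in it back up; jaws and white pins stay below the watch's back
- tray: black lined tray, 160 (x) by 240 (y) by 22 mm, walls and floor 5 mm, fixed to the desk; origin at the centre of its underside. The two wrenches stand in it, about 110 mm apart, either one on either side
- red_grip (a point): centre of the red T-bar handle (60 by 16 by 20 mm, along x) of the other, smaller wrench, 58 mm tall, die 34 mm in diameter: it does not fit and is to be left alone; 48 mm above the tray's floor
- loupe: black eye loupe, 33 mm across and 30 mm tall, origin at its foot; leave alone
- parts_dish: low white dish with watch screws, 68 mm across and 14 mm high, origin at its foot; leave alone
- jewel_case: small brown jewel case with its lid standing open, 60 by 80 mm and 80 mm tall, origin under its centre; leave alone
- glasses: reading glasses, 120 by 130 mm and 36 mm high, origin under the bridge; leave alone
- screwdriver: small watch screwdriver, 110 mm long, lying, 11 mm high, origin under its middle; leave alone
- back_seat (a point): the flat round face of the screw back (26 mm across, called back_c0 in the rules), at its centre; the wrench's roof presses on it when home, with wrench_seat lying on back_top. The wrench meshes when its yaw equals this one's up to a multiple of 45 degrees, within about 3 degrees; with its lugs on top of the blocks it sits 3 mm too high. Same axes as back_top
- tweezers: steel tweezers, 120 mm long, lying, origin under their middle; leave alone
- blower: black rubber dust blower, 48 mm across, standing 90 mm tall with its thin nozzle up, origin at its foot; leave alone
Mind the look-alikes: they are no part of the job. What is shaped like the holder but green or yellow is not meant.

How it is judged:
By the outcome, as a careful person would: the job done as asked, in the order asked, and still so for the second after the job is handed in, while the arm keeps its last pose, push and grip.
It also fails if it takes over 48 s, if anything falls off the work surface, if the arm or the gripper's body presses on something with over 40 N, if the wrist force passes 120 N, or if a joint passes its speed limit or range.

## Working session

There is one attempt and no reset: what is moved stays moved. The work goes in short steps, Python scripts to look and compute and a shell command to move; the robot and the scene stay as the last step left them, time stands still between calls to the robot, and variables do not carry over. Pictures are saved under pics/ and viewed, at most 10 in all, crops included, and the job is handed in when it is done.

```bash
mkdir -p pics; ls; python3 - <<'E'
from station import robot,cams
import cv2,numpy as np
s=robot.observe();print(s)
for n in("top","side","wrist"):
    im=cams.capture(n);cv2.imwrite(f"pics/{n}0.png",im[:,:,::-1])
    print(n,cams.camera_model(n))
E
```

```text
pics
{'time_s': 0.0, 'qpos': array([ 1.22089602e+00,  3.59515785e-01,  1.51142966e+00, -2.39157339e-05,
        1.27248111e+00, -1.15118944e-01]), 'joint_velocities': array([ 0.0013904 , -0.00082398, -0.00161473,  0.00039878,  0.00027673,
       -0.00018525]), 'tau': array([-5.95754886e-05, -5.27613151e+01, -2.78623545e+01, -3.24712964e-04,
        1.32013683e-02,  4.38921177e-06]), 'ee_pos': array([0.1393733 , 0.5828976 , 0.23044821]), 'eef_rot': array([-2.00164915e-04,  1.17117697e-01,  9.93117619e-01, -8.94908899e-04]), 'ft_force': array([ 0.12119683, -0.35124988, -0.30554194]), 'ft_torque': array([ 0.03648247,  0.00024003, -0.00584023]), 'gripper_force': 0.0, 'width': 1.0009468747925645}
top {'intrinsics': array([[438.38473663,   0.        , 255.87807672],
       [  0.        , 438.38473663, 194.65937835],
       [  0.        ,   0.        ,   1.        ]]), 'view': array([[-0.01959792, -0.99978938, -0.00609166,  0.08316736],
       [-0.99130482,  0.02022382, -0.13002211,  0.57430447],
       [ 0.13011792,  0.00349053, -0.99149238,  1.24660506],
       [ 0.        ,  0.        , 
[... 287 characters left out ...]
84415,  0.60730645, -0.75834275,  0.16586951],
       [ 0.24729328, -0.7171588 , -0.65155912,  1.42342157],
       [ 0.        ,  0.        ,  0.        ,  1.        ]])}
wrist {'intrinsics': array([[320.03731781,   0.        , 253.25186974],
       [  0.        , 320.03731781, 195.35460666],
       [  0.        ,   0.        ,   1.        ]]), 'hand_eye': array([[-3.92977296e-04, -9.47706680e-01, -3.19142435e-01,
         8.15564315e-02],
       [ 9.99999696e-01, -1.57700557e-04, -7.63055235e-04,
         2.74704908e-04],
       [ 6.72823604e-04, -3.19142638e-01,  9.47706455e-01,
        -1.42917013e-01],
       [ 0.00000000e+00,  0.00000000e+00,  0.00000000e+00,
         1.00000000e+00]])}
```

View pics/top0.png

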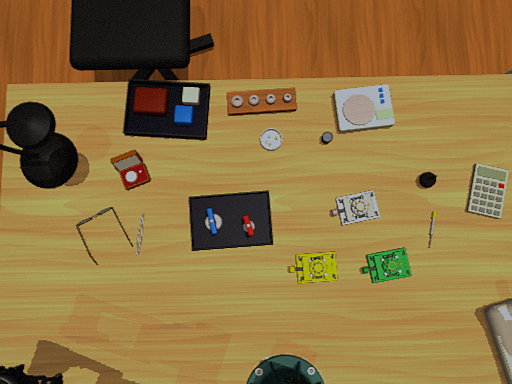

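View pics/side0.png

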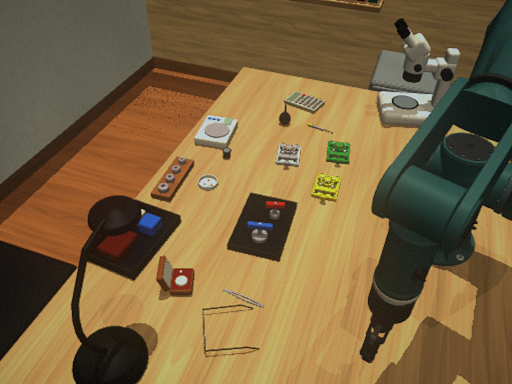

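The top view shows:
- **Wrench:** blue T-bar wrench in the tray at (211,221). The look-alikes are the red wrench (248,227) and the blue cube (183,114). I choose the blue T-bar.
- **Holder:** silver holder at (360,208). The look-alikes are yellow (319,267) and green (390,265). I choose the silver one.

```bash
cat > h.py <<'E'
from station import robot,cams
import cv2,numpy as np
from scipy.spatial.transform import Rotation as R
def tool():
    s=robot.observe();T=np.eye(4);q=s["eef_rot"]
    T[:3,:3]=R.from_quat([q[1],q[2],q[3],q[0]]).as_matrix();T[:3,3]=s["ee_pos"];return T,s
def cam(n,T=None):
    m=cams.camera_model(n)
    return m["intrinsics"],(np.linalg.inv(m["view"]) if "view" in m else T@m["hand_eye"])
def ray(K,C,uv,z):
    uv=np.atleast_2d(uv).astype(float)
    d=np.c_[uv,np.ones(len(uv))]@np.linalg.inv(K).T@C[:3,:3].T
    return C[:3,3]+d*((z-C[2,3])/d[:,2])[:,None]
def proj(K,C,P):
    p=(np.atleast_2d(P)-C[:3,3])@C[:3,:3]
    return (p/p[:,2:])[:,:2]*0+ (p@K.T/p[:,2:])[:,:2]
def blue(im):
    h=cv2.cvtColor(im,cv2.COLOR_RGB2HSV);return cv2.inRange(h,(100,130,60),(125,255,255))
def biggest(m):
    c,_=cv2.findContours(m,0,2);return sorted(c,key=cv2.contourArea)[::-1]
def delta(p):  # world point -> tool shift
    T,s=tool();return T[:3,:3].T@(np.array(p)-T[:3,3])
def rect(w):
    r=cv2.minAreaRect((w[:,:2]*1000).astype(np.float32));b=cv2.boxPoints(r)
    e=[b[1]-b[0],b[2]-b[1]];l=max(e,key=np.linalg.norm)
    return np.array(r[0])/1000,r[1],np.degrees(np.arctan2(l[1],l[0]))
E
python3 - <<'E'
from h import *
im=cv2.imread("pics/top0.png")[:,:,::-1].copy();K,C=cam("top")
m=blue(im)
for c in biggest(m)[:3]:
    print(c.reshape(-1,2).mean(0),rect(ray(K,C,c.reshape(-1,2),.065)))
print("back",ray(K,C,(360,208),.042),"red",ray(K,C,(248,227),.06))
T,s=tool();print(T)
cv2.imwrite("pics/crop.png",np.hstack([cv2.resize(im[185:255,185:275,::-1],(450,350),interpolation=2),cv2.resize(im[180:240,325:385,::-1],(350,350),interpolation=2)]))
E
```

```text
[184.35294118 115.17647059] (array([0.81593127, 0.28114801]), (53.699832916259766, 54.70708084106445), np.float32(-1.2432774))
[211.76666667 220.7       ] (array([0.50051807, 0.19917426]), (74.78433990478516, 17.1939697265625), np.float32(12.169081))
[380.5  89.5] (array([ 0.87809924, -0.30263361]), (8.952247619628906, 9.230937004089355), np.float32(-1.2578465))
back [[ 0.53005983 -0.22990951  0.042     ]] red [[0.48040689 0.09586971 0.06      ]]
[[-9.72555624e-01  2.32669902e-01 -5.24758974e-04  1.39398085e-01]
 [ 2.32670420e-01  9.72554644e-01 -1.39308990e-03  5.83020349e-01]
 [ 1.86226687e-04 -1.47695330e-03 -9.99998892e-01  2.30621387e-01]
 [ 0.00000000e+00  0.00000000e+00  0.00000000e+00  1.00000000e+00]]
```

View pics/crop.png

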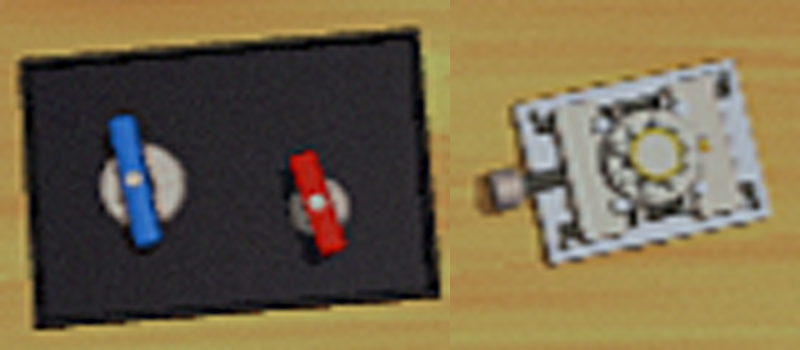

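The crop confirms my choices. The blue T-bar is on the left on a large die, the smaller red one is on the right, and the silver holder has the notched back. Next I go above the blue wrench and take one close look.

```bash
python3 - <<'E'
from h import *
print(delta([.5005,.199,.15]))
E
```

```text
[-0.44055689 -0.28934415  0.08096678]
```

```bash
python3 -m crank '-0.44 -0.29 0.02 -25.6 -1;-0.44 -0.29 0.02 -25.6 -1;-0.44 -0.29 0.02 -25.6 -1;-0.44 -0.29 0.02 -25.6 -1;-0.44 -0.29 0.02 -25.6 -1;-0.44 -0.29 0.02 -25.6 -1;-0.44 -0.29 0.02 -25.6 -1;-0.44 -0.29 0.081 -25.6 -1;-0.44 -0.29 0.081 -25.6 -1;-0.44 -0.29 0.081 -25.6 -1'
cat > look.py <<'E'
from h import *
import sys
def go():
    T,s=tool();print(s["time_s"],s["ee_pos"],"xang",np.degrees(np.arctan2(T[1,0],T[0,0])),s["qpos"].round(2))
    im=cams.capture("wrist");cv2.imwrite(f"pics/{sys.argv[1]}.png",im[:,:,::-1]);return T,im
if __name__=="__main__":
    T,im=go();K,C=cam("wrist",T)
    c=biggest(blue(im))[0].reshape(-1,2);r=rect(ray(K,C,c,.065));print(r,delta([*r[0],.036]))
E
python3 look.py w1
```

```text
time_s: 1.15
ee_pos: [0.4704, 0.2303, 0.1663]
eef_rot: [0.0, -0.106, 0.994, 0.0]
ft_force: [0.8, 1.5, -0.8]
width: 1.001
gripper_force: 0.0
1.15 [0.47036898 0.23034242 0.16630737] xang -167.864445374794 [ 0.32  0.32  1.75  0.    1.07 -1.46]
(array([0.49950443, 0.20083937]), (78.80664825439453, 17.690059661865234), np.float32(11.211523)) [-0.01925642 -0.02851549  0.1280688 ]
```

```bash
python3 -m crank '-0.01 -0.015 0.02 0 -1;-0.01 -0.015 0.02 0 -1;-0.01 -0.015 0.02 0 -1;-0.01 -0.015 0.02 0 -1;-0.01 -0.015 0.02 0 -1;-0.01 -0.015 0.02 0 -1;-0.01 -0.015 0.02 0 -1;-0.01 -0.015 0.02 0 -1;-0.01 -0.015 0.02 0 -1;-0.01 -0.015 0.02 0 -1'; python3 look.py w2
```

```text
time_s: 2.2
ee_pos: [0.4822, 0.2194, 0.1468]
eef_rot: [-0.0, -0.106, 0.994, -0.0]
ft_force: [-0.7, -0.0, -0.5]
width: 1.003
gripper_force: 0.0
2.2 [0.48220572 0.21943612 0.14681217] xang -167.85292547957997 [ 0.3   0.35  1.76 -0.    1.03 -1.49]
(array([0.49955316, 0.2006499 ]), (78.0199203491211, 17.22893524169922), np.float32(11.418169)) [-0.01303569 -0.02196846  0.11078018]
```

View pics/w2.png

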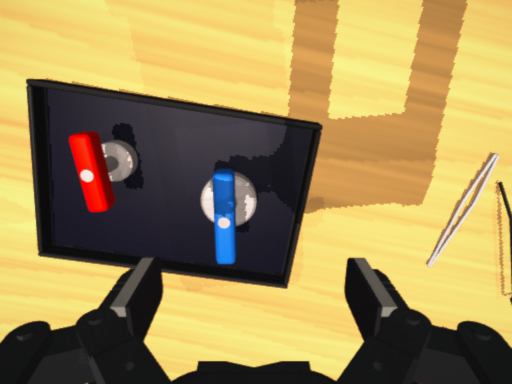

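The view shows the blue T-bar at (224,217) with its white top dot at (224,223), and the red one well clear at (90,173). The gripper is aligned with the bar.

```bash
python3 - <<'E'
from h import *
T,s=tool();K,C=cam("wrist",T)
p=ray(K,C,(224,223),.065)[0];print(p,delta([p[0],p[1],.036]))
E
python3 -m crank '-0.012 -0.022 0.03 0.5 -1;-0.012 -0.022 0.05 0.5 -1;-0.012 -0.022 0.08 0.5 -1;-0.012 -0.022 0.095 0.5 -1;-0.012 -0.022 0.111 0.5 -1;-0.012 -0.022 0.111 0.5 -1;-0.012 -0.022 0.111 0.5 -1;-0.012 -0.022 0.111 0.5 -1;-0.012 -0.022 0.111 0.5 1;-0.012 -0.022 0.111 0.5 1'
```

```text
[0.50290573 0.20082337 0.065     ] [-0.01634969 -0.02250438  0.11078003]
time_s: 3.25
ee_pos: [0.4991, 0.2006, 0.0366]
eef_rot: [0.001, -0.101, 0.995, 0.0]
ft_force: [-1.3, 0.8, 0.1]
width: 0.693
gripper_force: 0.0
```

```bash
python3 -m crank '-0.003 0 0 0 0.2;-0.003 0 0 0 1;-0.003 0 0 0 1;-0.003 0 0 0 1;-0.003 0 0 0 1;-0.003 0 0 0 1;-0.003 0 0 0 1;-0.003 0 0 0 1;-0.003 0 -0.03 0 1;-0.003 0 -0.06 0 1'; python3 - <<'E'
from h import *
T,s=tool();print(delta([.53,-.23,.17]),s["ft_force"],s["width"])
E
```

```text
time_s: 4.25
ee_pos: [0.4994, 0.2005, 0.0948]
eef_rot: [-0.003, -0.101, 0.995, -0.0]
ft_force: [-0.5, 0.1, -1.9]
width: 0.178
gripper_force: 59.2
[ 0.05732438 -0.42788508 -0.07475342] [-0.53240159  0.12351101 -1.93579047] 0.1784611135832461
```

Grip is firm. Next I move to where the wrist camera stands over the silver holder.

```bash
python3 -m crank '-0.016 -0.05 -0.05 0 1;-0.016 -0.43 -0.05 0 1;-0.016 -0.43 -0.05 0 1;-0.016 -0.43 -0.05 0 1;-0.016 -0.43 -0.05 0 1;-0.016 -0.43 -0.05 0 1;-0.016 -0.43 -0.05 0 1;-0.016 -0.43 -0.05 0 1;-0.016 -0.43 -0.05 0 1;-0.016 -0.43 -0.05 0 1'; python3 -m crank '0 0 0 0 1;0 0 0 0 1;0 0 0 0 1;0 0 0 0 1;0 0 0 0 1;0 0 0 0 1;0 0 0 0 1;0 0 0 0 1;0 0 0 0 1;0 0 0 0 1'; python3 look.py w3
```

```text
time_s: 5.25
ee_pos: [0.6052, -0.2233, 0.1453]
eef_rot: [0.001, -0.099, 0.995, -0.002]
ft_force: [0.0, 0.0, -0.9]
width: 0.18
gripper_force: 59.7
time_s: 6.25
ee_pos: [0.604, -0.2169, 0.1458]
eef_rot: [-0.0, -0.101, 0.995, -0.0]
ft_force: [-0.1, 0.4, -2.6]
width: 0.171
gripper_force: 59.6
6.25 [ 0.60397276 -0.21694415  0.14581314] xang -168.35828057882287 [-0.45  0.5   1.51 -0.    1.14 -2.23]
(array([ 0.67397833, -0.20257945]), (154.49703979492188, 29.825803756713867), np.float32(12.121455)) [-7.14769475e-02 -7.09242446e-05  1.09815098e-01]
```

View pics/w3.png

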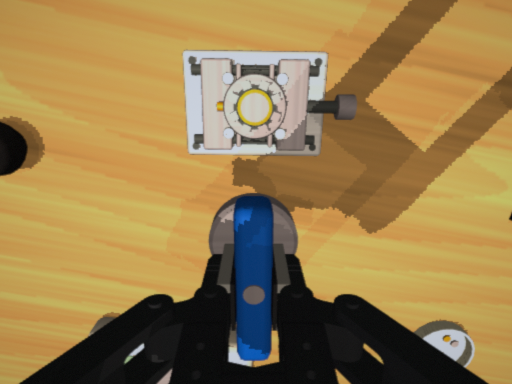

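The holder's back is at about (254,107) with a gold ring, and the held wrench's top dot is at (254,295). Next I measure the ring centre, the notch phase and where the wrench sits in the grip.

```bash
cat > back.py <<'E'
from h import *
def measure(im,T,name=None,dot=None):
    K,C=cam("wrist",T)
    h=cv2.cvtColor(im,cv2.COLOR_RGB2HSV)
    m=cv2.inRange(h,(20,150,120),(32,255,255))
    m[170:]=0;m=cv2.morphologyEx(m,cv2.MORPH_CLOSE,np.ones((5,5)))
    best=None
    for c in biggest(m)[:5]:
        w=ray(K,C,c.reshape(-1,2),.0425);(x,y),r=cv2.minEnclosingCircle((w[:,:2]*1000).astype(np.float32))
        print("cand",x,y,r,cv2.contourArea(c))
        if best is None and 8<r<16: best=np.array([x,y])/1000; e=cv2.fitEllipse(c); ec=ray(K,C,e[0],.0425)[0]; print("ell",ec)
    b=ec[:2]
    g=cv2.cvtColor(im,cv2.COLOR_RGB2GRAY).astype(np.float32)
    th=np.radians(np.arange(0,360,1))
    for r in(.0165,.0175,.0185,.0195):
        P=np.c_[b[0]+r*np.cos(th),b[1]+r*np.sin(th),np.full(360,.042)]
        uv=proj(K,C,P).astype(np.float32)
        v=cv2.remap(g,uv[:,0].reshape(1,-1),uv[:,1].reshape(1,-1),cv2.INTER_LINEAR)[0]
        F=(v*np.exp(-8j*th)).mean()
        print(r,"dark phase deg mod45",(np.degrees(np.angle(-F))/-8)%45 ,abs(F),v.std())
    if name:
        u=np.linspace(-.03,.03,560);X,Y=np.meshgrid(u,-u)
        uv=proj(K,C,np.c_[(b[0]+X).ravel(),(b[1]+Y).ravel(),np.full(X.size,.042)]).astype(np.float32).reshape(560,560,2)
        cv2.imwrite(f"pics/{name}.png",cv2.remap(im,uv[...,0],uv[...,1],cv2.INTER_CUBIC)[:,:,::-1])
    return b
def dot_in_tool(uv,z=-.029):
    K,H=cam("wrist",np.eye(4));return ray(K,H,uv,z)
E
python3 - <<'E'
from back import *
T,s=tool();im=cv2.imread("pics/w3.png")[:,:,::-1].copy()
b=measure(im,T,"rect3");print(b,dot_in_tool((254,295)))
d=delta([b[0],b[1],.1]);print(d)
E
```

```text
cand 537.4601440429688 -229.97914123535156 13.170645713806152 949.0
ell [ 0.53731685 -0.22999561  0.0425    ]
cand 449.39532470703125 -88.43238067626953 22.60532569885254 303.0
cand 504.66607666015625 -397.4983215332031 14.980583190917969 286.0
cand 507.7408447265625 -371.70751953125 5.405592918395996 36.0
cand 518.3424072265625 -347.59613037109375 3.9184024333953857 34.5
0.0165 dark phase deg mod45 10.492983539527462 10.86099445642854 23.95686
0.0175 dark phase deg mod45 7.552440262871334 2.9893809720439104 16.35682
0.0185 dark phase deg mod45 7.426380070990238 1.2254941877270793 13.832267
0.0195 dark phase deg mod45 43.52455305366294 0.7960558958707457 14.666704
[ 0.53731685 -0.22999561] [[-0.00092852  0.00017364 -0.029     ]]
[0.06791011 0.00065162 0.04582499]
```

View pics/rect3.png

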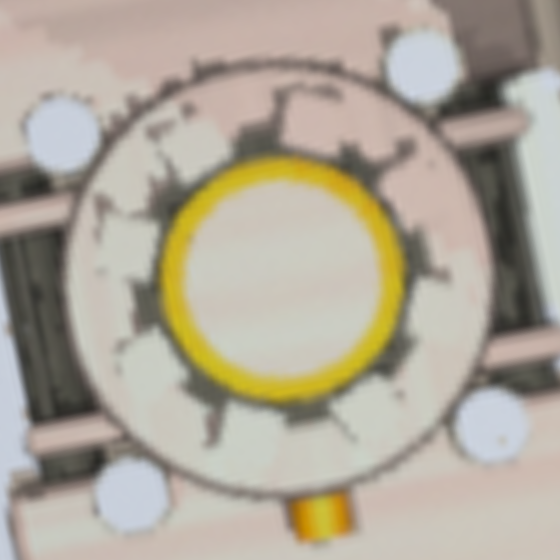

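The notches sit at about 10.5° mod 45 and the wrench at 11.6°, so they nearly mesh already. I turn +46° clockwise first, so joint 6 has room for the unscrewing turn. Then I hover just above the back.

```bash
python3 -m crank '0.03 0.001 0 8 1;0.0687 0.001 0 16 1;0.0687 0.001 0.02 24 1;0.0687 0.001 0.04 32 1;0.0687 0.001 0.06 40 1;0.0687 0.001 0.06 46 1;0.0687 0.001 0.06 46 1;0.0687 0.001 0.06 46 1;0.0687 0.001 0.06 46 1;0.0687 0.001 0.06 46 1'; python3 - <<'E'
from h import *
T,s=tool();print(s["ee_pos"],np.degrees(np.arctan2(T[1,0],T[0,0])),s["qpos"],delta([.5373,-.23,.068]),s["ft_force"])
im=cams.capture("wrist");cv2.imwrite("pics/w4.png",im[:,:,::-1])
E
```

```text
time_s: 7.3
ee_pos: [0.5369, -0.23, 0.0864]
eef_rot: [0.001, 0.295, 0.956, -0.0]
ft_force: [0.3, 0.4, -2.0]
width: 0.178
gripper_force: 59.6
[ 0.53689164 -0.22997105  0.08637283] 145.72330258190894 [-5.22858756e-01  4.99384174e-01  1.69365503e+00 -1.45883614e-04
  9.47434978e-01 -1.49532874e+00] [-0.00033309  0.00020669  0.01837321] [ 0.25700206  0.41845335 -2.04344943]
```

View pics/w4.png

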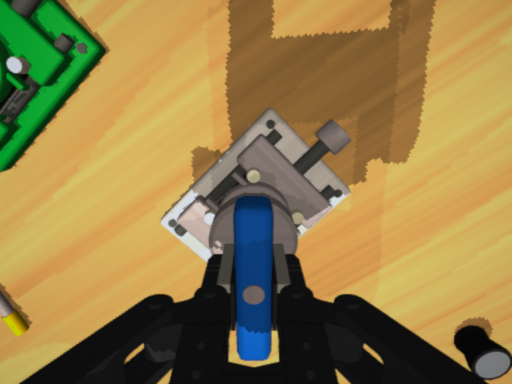

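The view shows the die hanging over the back inside the silver holder, and it looks centred. Next I lower it gently.

```bash
python3 -m crank '0 0 0.004 0 1;0 0 0.007 0 1;0 0 0.01 0 1;0 0 0.012 0 1;0 0 0.014 0 1;0 0 0.015 0 1;0 0 0.016 0 1;0 0 0.017 0 1;0 0 0.018 0 1;0 0 0.018 0 1'
```

```text
time_s: 8.35
ee_pos: [0.5366, -0.2298, 0.0678]
eef_rot: [0.0, 0.295, 0.955, -0.0]
ft_force: [0.8, -0.2, -2.0]
width: 0.18
gripper_force: 59.7
```

```bash
python3 -m crank '0 0 0.001 0 1;0 0 0.001 0 1;0 0 0.002 0 1;0 0 0.002 0 1;0 0 0.003 0 1;0 0 0.003 0 1;0 0 0.004 0 1;0 0 0.004 0 1;0 0 0.004 0 1;0 0 0.004 0 1'
```

```text
time_s: 9.35
ee_pos: [0.537, -0.2301, 0.0672]
eef_rot: [0.001, 0.295, 0.955, -0.0]
ft_force: [-6.0, 3.6, 28.5]
width: 0.172
gripper_force: 64.3
```

The wrench went down past the 3 mm-high level with no resistance and bottomed at the home height under 28 N, so it is meshed. Next I unscrew it while pressing.

```bash
python3 -m crank '0 0 0 -2 1;0 0 0 -4 1;0 0 0 -7 1;0 0 0 -10 1;0 0 0 -13 1;0 0 0 -16 1;0 0 0 -19 1;0 0 0 -22 1;0 0 0 -24 1;0 0 0 -24 1'; python3 - <<'E'
from h import *
T,s=tool();print(np.degrees(np.arctan2(T[1,0],T[0,0])),s["ft_torque"],s["ft_force"])
E
```

```text
time_s: 10.35
ee_pos: [0.5376, -0.2302, 0.0672]
eef_rot: [0.001, 0.09, 0.996, -0.001]
ft_force: [-5.4, 3.2, 27.1]
width: 0.176
gripper_force: 63.9
169.68649891515966 [ 0.72380313  0.9398893  -0.1521081 ] [-5.41935076  3.24708558 27.12566388]
```

Resistance is about 0.15 N m and the wrench is still home, so the back is turning. I continue.

```bash
python3 -m crank '0 0 0 -2 1;0 0 0 -4 1;0 0 0 -7 1;0 0 0 -10 1;0 0 0 -13 1;0 0 0 -16 1;0 0 0 -19 1;0 0 0 -22 1;0 0 0 -23.5 1;0 0 0 -23.5 1'; python3 - <<'E'
from h import *
T,s=tool();print(np.degrees(np.arctan2(T[1,0],T[0,0])),s["ft_torque"],s["ft_force"],s["qpos"])
im=cams.capture("wrist");cv2.imwrite("pics/w5.png",im[:,:,::-1])
E
```

```text
time_s: 11.35
ee_pos: [0.5375, -0.23, 0.0672]
eef_rot: [0.001, -0.115, 0.993, -0.001]
ft_force: [-5.0, 4.4, 27.2]
width: 0.174
gripper_force: 63.9
-166.83436450333568 [ 0.83696521  1.01089127 -0.17151359] [-4.96992483  4.37112474 27.21135819] [-5.22685241e-01  5.25683410e-01  1.70764272e+00  5.12245245e-04
  9.05340983e-01 -2.32357888e+00]
```

View pics/w5.png

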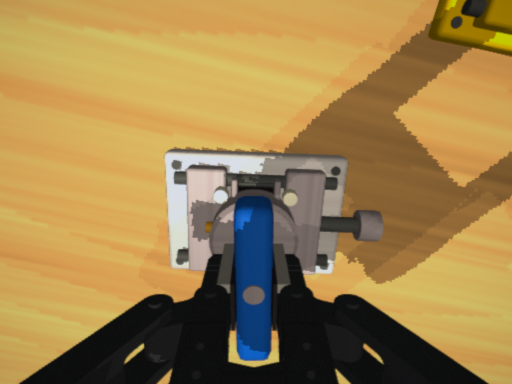

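```bash
python3 -c "
from station import close_job;print(close_job())"
```

```text
the job is handed in; nothing more can be done
None
```

I handed the job in after about 11.4 s of robot time: the blue wrench is home on the watch back, which I unscrewed by about 44° (wrench turned 47°, less about 3° of play, not seen directly). The wrench is still gripped and pressing at about 27 N, and nothing else on the desk was touched.

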